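# Clamp the external drive in the ratchet holder

## Robot

A 6-joint arm with a two-finger parallel gripper is mounted at the origin on the work surface. World frame = base frame: x ahead of the robot, y to its left, z up, the work surface at z = 0. Lengths are in m, angles in rad, forces in N, time in s.
With the tool pointing down it reaches from about 0.25 to 0.775 m from the base axis. Payload 8.9 kg.
Tool frame: the origin (TCP) lies between the finger pads; the fingertips stand 8 mm ahead of it and the grasp point (between the pads) lies 11 mm behind it; z points along the fingers, y is the line along which they close (so a half turn about z gives the same grasp; the last joint's range is limited). The gripper opens to 85 mm and grips with 20 to 120 N. Pads are 22 mm wide; open, the fingers measure 114 mm over their backs; the gripper's body (76 mm by 85 mm) begins 54 mm behind the grasp point. The pads swing forward as they close: fully open they stand 13 mm farther back than shut.
Start: joints at [0.994, 0.291, -0.153, 1.127, 0, 1.431], TCP at [0.223, 0.475, 0.239] pointing down, gripper open.
Joint ranges: [-2.52, 2.52], [-0.91, 1.74], [-1.3, 1.37], [-1.96, 2.02], [-1.52, 1.47], [-3.14, 3.14]. Speed limits (rad/s): [2.22, 2.22, 2.79, 3.14, 3.14, 3.14].

## Interface

Orientations are given as a 3x3 rotation matrix whose columns are the frame's x, y, z axes.
In Python, from workcell import manip gives the robot as it stands. The module is installed in compiled form; this text tells all that it offers.
- The arm moves only by the tool drive_tool, never from a script. Its argument "rows" is a list of rows, each an object with "offset": the shift along the tool's x, y, z in cm, a list of three; "rotation": the turn, a rotation vector about the tool's x, y, z in degrees, a list of three; "fingers": the closure in counts, from 0 (fully open) to 255 (shut). In form: [{"offset": [tx, ty, tz], "rotation": [ax, ay, az], "fingers": fingers}, ...]. A call has exactly 5 rows; each row shifts and turns the commanded pose from where the row before left it, along the tool's axes as they then stand; what a row does not reach is not made up. A row lasts 1/8 s, in which the tool goes at most 62.5 mm and 10.7 degrees, less where a joint would pass 70% of its speed; a pose out of reach is approached as far as the arm can. A call is refused whole if a number of a shift passes 6.25 or a number of a turn 10.7, either way. A call with a gripper value outside its range is refused whole. The fingers move at their own pace and stop on an object; "newtons" is the grip in N (left out, the last holds). Time passes only in rows, so rows that do not move let the fingers close, or fill a call up. It gives the time, the measured TCP pose, the force, the opening and the grip force at its end, in the units of the state.
- manip.sense(): the state, without advancing time (a new reading comes with each control period).
- manip.camera(name): name is "side" or "top" or "wrist"; returns the picture (480x640x3 uint8, red, green, blue); there is no depth.
- manip.camera_params(name): a dict with "intrinsics" (3x3 intrinsics, pixels), "origin" and "attitude" of the camera in the world; the wrist camera has in their place "mount" (4x4, takes a point from camera to tool coordinates, whose origin is the TCP and whose axes are the flange's). Camera axes: x right, y up, looking along -z (the intrinsics and any distortion apply to the point x, -y, -z); pixel columns grow to the right and rows downward; lengths in m; the calibration is good to about 2 mm. A picture is of the moment at which its call begins: read the wrist's pose just before it. camera_params takes no time and is no camera call.
- manip.hand_in(): hands the job in; it is judged then, once.
The state is a dict: "time_s": time; "joints": joint angles; "joint_vel": joint speeds; "joint_efforts": joint torques, N m; "eef_pos": TCP position; "tcp_rot": TCP orientation; "wrist_force": force on the tool from outside, world axes, zero at the start; "ft_torque": the same for the moment, N m; "gripper_width": finger opening in m; "grip_force": force on a finger pad.
Only numpy, scipy, OpenCV 4.12 (cv2) and the standard library are available. Lean on these libraries where they do the work, as an engineer would, in place of code of your own. Each camera call takes 0.05 s, during which the arm holds its last target. There are 200 camera calls.

## Task

Clamp the loose external drive in the ratchet holder on the desk: pull the toothed rail up by its grip, click by click, to the top notch without forcing it against its end stop, and let go, then slide the drive lengthwise, lying flat, under the jaw until it sits gently against the back stop between the cheeks, and let go of it. Then press the pawl's thumb tab down gently to lift the pawl out of the teeth and let the jaw sink onto the drive by its own weight, and release the tab so that the pawl springs back. Press nothing hard, and leave the mouse and mug where they are.

Things in the scene. Friction and masses are not known exactly. Their poses are not given: they have to be found in the camera images.
- stand: dark steel ratchet holder, fixed to the desk. Origin on the desk; x points into its bay, away from the open front; y to the side of the pawl's tab; z up. Base 8 mm thick: rear plate x 0 to 100, y -60 to 60; front tongue x -90 to 0, only 40 wide, so fingers holding the drive pass beside it. Back plate x 80 to 90, y -32 to 4, up to z 180, with an arm at z 143 to 167 out to y 45. Rail at x 65, y 0 (mm).
- jaw (a point): middle of the front edge of the jaw's underside (x 13, y 0 mm in the stand's frame). The jaw is 40 wide, reaches from here back to the rail, is 12 thick, and rises with the rail: underside 30 mm above the desk at rail value 0.
- rail (a joint): height of the toothed rail with the jaw, m, 0 to 0.0435. Notches at 0, 0.008, 0.016, 0.024, 0.032, 0.040 (top notch, where it hangs when let go); end stop met at 0.0435. It goes up past the sprung pawl (pull 10 to 20 N), the pawl stops it going down. 0.5 kg, damped: with the pawl lifted it sinks at about 60 mm/s. On the seated drive it rests at 0.018.
- rail_grip (a point): centre of the black grip bar on top of the rail: 16 mm in the stand's x, 38 in y, 22 high; 211 mm above the desk at rail value 0, rising with it. The bar's underside is at least 20 mm above the back plate's top.
- pawl (a joint): turn of the sprung pawl, rad: 0 = in the teeth, grows as the tab is pressed down; out of the teeth beyond about 0.18, end stop at 0.22. While the rail hangs on it, it lifts the rail about 3 mm on its way out. Resting on a tooth flank it may read up to 0.08.
- pawl_tab (a point): centre of the top face of the pawl's black thumb tab, 26 mm in the stand's x, 32 in y, 6 thick, 62 mm out (stand's +y) from the pivot and 167 mm above the desk at rest. It goes down about 11 mm until the pawl is out, about 13.5 mm to its hard end stop; takes about 2 to 6 N before that stop.
- drive_center (a point): centre (half-way up) of the loose external drive, a flat aluminium box with black end caps: 140 mm long (its x), 50 wide (y), 40 high (z), about 0.35 kg. Either end may go in first.
- mouse: computer mouse, 118 x 62 x 36 mm, origin centre of underside; leave alone
- mug: white mug, 76 mm diameter, 90 high, origin centre of underside; leave alone
- end_stop: small fixed steel bar across the front of the rail, 176 mm above the desk, against which a lug on the rail comes at rail value 0.0435, just past the top notch. Hard: pull no more than gently against it. Origin at the bar's centre.
- back_stop: fixed steel back stop of the bay; origin in the middle of its front face, at x 45, y 0, z 18 mm in the stand's frame; the face is 60 wide, up to z 28. Before it two low cheeks, x 5 to 45, 58 mm apart, up to z 20. The seated drive has its end on this face and its centre at x -25, y 0, z 28 mm in the stand's frame.
There are look-alikes about, which are no part of the job. Of the things shaped like the part that bears drive_center, the aluminium one is meant.

How it is judged:
On the way, in this order (a step that is already met when the one before it is completed fails the run):
1. the rail hangs on its top notch (above 0.037 m), let go (value of joint rail between 0.037 and 0.0425 m and value of joint pawl below 0.1 rad and contact force between the fingers and rail below 0.3 N), for 0.2 s.
2. the drive sits flat under the raised jaw, against the back stop (within 3 mm), and is let go (x of drive_center in the frame of stand between -0.028 and -0.02 m and y of drive_center in the frame of stand between -0.006 and 0.006 m and z of drive_center in the frame of stand between 0.025 and 0.031 m and angle between the x axis of drive_center and the x axis of stand, either way round below 0.1 rad and value of joint rail above 0.037 m and contact force between the fingers and drive below 0.3 N), for 0.2 s.
3. the pawl is lifted out of the teeth and the jaw sinks (value of joint pawl above 0.15 rad and value of joint rail below 0.032 m), for 0.05 s.
At the end, for the whole second after the job is handed in: The jaw rests with its weight on the drive (more than 1 N, rail at 0.015 to 0.0205 m), the pawl has sprung back (below 0.11 rad), the drive lies flat and at rest in the bay, within 3 mm of the back stop, 6 mm of the middle and 0.1 rad of straight (value of joint rail between 0.015 and 0.0205 m and contact force between rail and drive above 1 N and value of joint pawl below 0.11 rad and x of drive_center in the frame of stand above -0.028 m and y of drive_center in the frame of stand between -0.006 and 0.006 m and angle between the x axis of drive_center and the x axis of stand, either way round below 0.1 rad and angle between drive_center's own z axis and vertical below 0.06 rad and linear speed of drive below 0.01 m/s); the robot touches nothing.
It fails at once if the rail is forced against its end stop with more than 35 N (contact force between rail and end_stop above 35 N).
It fails at once if the thumb tab is pressed with more than 30 N (contact force between the fingers and pawl above 30 N).
It fails at once if the drive is pushed against the back stop with more than 30 N (contact force between drive and back_stop above 30 N).
It fails at once if the jaw is pressed or dropped on the drive with more than 30 N (contact force between rail and drive above 30 N).
It fails at once if the mouse or mug is moved by more than 15 mm (distance of any of mouse, mug from where it was at the start of the episode above 0.015 m).
It also fails if it takes over 72 s, if anything falls off the work surface, if the arm or the gripper's body presses on something with over 40 N, if the wrist force passes 120 N, or if a joint passes its speed limit or range.

## Working session

There is one attempt and no reset: what is moved stays moved. The work goes in short steps, Python scripts to look and compute and a tool call to move; the robot and the scene stay as the last step left them, time stands still between calls to the robot, and variables do not carry over. Pictures are saved under pics/ and viewed, at most 10 in all, crops included, and the job is handed in when it is done.

Besides the shell and the picture viewer there is one more tool, called as a command line: name --argument value ..., lists and objects as JSON in quotes. drive_tool: Moves the arm, as the interface text tells. Its arguments: {"type":"object","properties":{"rows":{"type":"array","items":{"type":"object","properties":{"offset":{"type":"array","items":{"type":"number"}},"rotation":{"type":"array","items":{"type":"number"}},"fingers":{"type":"number"}}}},"newtons":{"type":"number"}},"required":["rows"]}

```bash
mkdir -p pics; cat > h.py <<'E'
import numpy as np, cv2
from workcell import manip
def cam(n):
    s=manip.sense(); im=manip.camera(n); p=manip.camera_params(n)
    K=np.array(p['intrinsics'])
    if n=='wrist':
        M=np.array(p['mount']); R=np.array(s['tcp_rot']); o=R@M[:3,3]+s['eef_pos']; A=R@M[:3,:3]
    else: o=np.array(p['origin']); A=np.array(p['attitude'])
    return im,K,o,A,p
def ray(K,A,u,v):
    d=np.linalg.inv(K)@[u,v,1]; d=A@np.array([d[0],-d[1],-d[2]]); return d/np.linalg.norm(d)
def onz(K,o,A,u,v,z):
    d=ray(K,A,u,v); return o+d*(z-o[2])/d[2]
def proj(K,o,A,P):
    c=A.T@(np.array(P)-o); q=K@[c[0],-c[1],-c[2]]; return q[:2]/q[2]
def two(o1,d1,o2,d2):
    t=np.linalg.lstsq(np.c_[d1,-d2],o2-o1,rcond=None)[0]; a=o1+d1*t[0]; b=o2+d2*t[1]
    return (a+b)/2, np.linalg.norm(a-b)
def st():
    s=manip.sense(); print(s['time_s'],np.round(s['eef_pos'],4),np.round(s['tcp_rot'],3).tolist(),np.round(s['wrist_force'],1),s['gripper_width'],s['grip_force'],np.round(s['joints'],2))
E
python3 - <<'E'
from h import *
for n in('side','top'):
    im,K,o,A,p=cam(n); cv2.imwrite(f'pics/{n}0.png',im[:,:,::-1]); print(n,{k:np.round(v,3).tolist() if not isinstance(v,str) else v for k,v in p.items()})
print(np.round(manip.camera_params('wrist')['mount'],3)); st()
E
```

```text
side {'intrinsics': [[495.741, 0.0, 314.024], [0.0, 495.741, 244.099], [0.0, 0.0, 1.0]], 'origin': [0.182, -0.867, 1.061], 'attitude': [[0.941, 0.255, -0.223], [-0.339, 0.697, -0.631], [-0.006, 0.67, 0.743]]}
top {'intrinsics': [[446.499, 0.0, 313.463], [0.0, 446.499, 241.177], [0.0, 0.0, 1.0]], 'origin': [0.356, -0.078, 1.276], 'attitude': [[-0.007, 0.997, -0.076], [-1.0, -0.007, 0.001], [0.001, 0.076, 0.997]]}
[[ 0.001  0.963  0.269  0.068]
 [ 1.    -0.001 -0.    -0.   ]
 [-0.     0.269 -0.963 -0.135]
 [ 0.     0.     0.     1.   ]]
0.1 [0.2224 0.4752 0.2388] [[-0.906, 0.424, -0.001], [0.424, 0.906, -0.001], [0.0, -0.001, -1.0]] [-0.1 -0.1  0.9] 0.0853252351505687 0.0 [ 0.99  0.29 -0.15  1.13  0.    1.43]
```

View pics/side0.png

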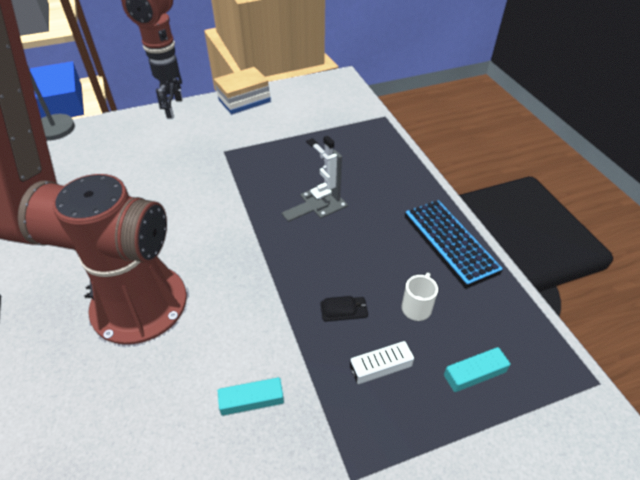

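View pics/top0.png

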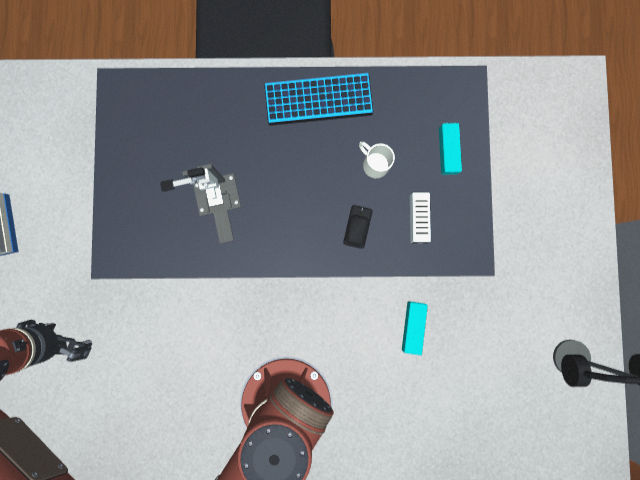

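The side view shows the stand at (325,180), and the top view shows it at (215,195) with its tongue towards the robot and its tab at (167,185). Candidates for the drive in the top view are the light striped box (421,218), a cyan box (415,328) and a cyan box (451,148). The keyboard, mouse (357,227) and mug (378,160) are not candidates. I choose the striped aluminium one and check it in a crop.

```bash
python3 - <<'E'
from h import *
t=cv2.imread('pics/top0.png'); s=cv2.imread('pics/side0.png')
def c(im,x,y,w,h,k): return cv2.resize(im[y:y+h,x:x+w],None,fx=k,fy=k,interpolation=cv2.INTER_CUBIC)
a=c(t,150,150,100,100,4); b=c(t,390,180,60,75,4); d=c(s,270,125,90,100,4)[:,:]
o=np.zeros((600,800,3),np.uint8); o[:300,:300]=cv2.resize(a,(300,300)); 
o=np.zeros((600,760,3),np.uint8); o[:400,:400]=a; o[:400,400:760]=d; o[400:600,:240]=c(t,390,190,60,50,4); o[400:600,300:660]=c(s,340,335,90,50,4)
cv2.imwrite('pics/crop1.png',o)
K=np.array(manip.camera_params('top')['intrinsics']);p=manip.camera_params('top');oo=np.array(p['origin']);A=np.array(p['attitude'])
g=t.min(2).astype(int); m=((g>130)).astype(np.uint8); m[:,:405]=0;m[:,438:]=0;m[:185]=0;m[250:]=0
m=cv2.morphologyEx(m,cv2.MORPH_CLOSE,np.ones((7,7)))
r=cv2.minAreaRect(np.argwhere(m)[:,::-1].astype(np.float32)); print(r)
bx=cv2.boxPoints(r); print(bx.tolist()); print([np.round(onz(K,oo,A,u,v,.04),4).tolist() for u,v in bx],onz(K,oo,A,*r[0],.04))
for n,u,v,z in [('tab',167,185,.167),('grip',197,173,.211),('mouse',357,227,.03),('mug',378,160,.09),('tongueend',225,241,.008)]: print(n,np.round(onz(K,oo,A,u,v,z),3))
E
```

```text
((420.5, 217.0), (50.0, 19.0), 90.0)
[[411.0, 192.0], [430.0, 192.0], [430.0, 242.0], [411.0, 242.0]]
[[0.5865, -0.3539, 0.04], [0.5862, -0.4071, 0.04], [0.4458, -0.4033, 0.04], [0.4461, -0.3505, 0.04]] [ 0.51585373 -0.37869487  0.04      ]
tab [0.585 0.288 0.167]
grip [0.605 0.201 0.211]
mouse [ 0.49  -0.202  0.03 ]
mug [ 0.665 -0.256  0.09 ]
tongueend [0.455 0.172 0.008]
```

View pics/crop1.png

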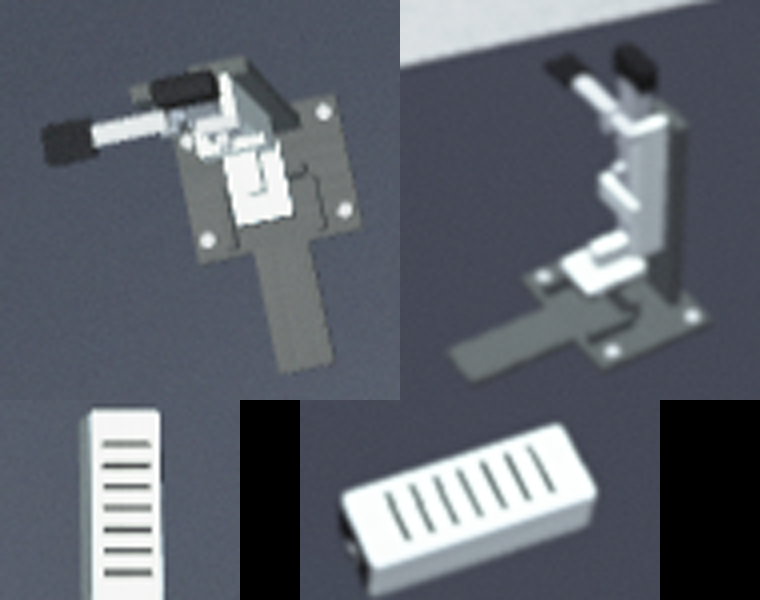

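The crop confirms the drive: light aluminium with vent slots and black end caps, at top-view (420,217). The stand's plate corners are at top-view (200,216), (240,207) and (232.5,173.8), and its tongue end is at (220.8,243.5) and (232.8,240).

```bash
cat >> h.py <<'E'
def fit2(S,W):
    S=np.array(S);W=np.array(W); s0=S.mean(0);w0=W.mean(0)
    a=S-s0;b=W-w0; th=np.arctan2((a[:,0]*b[:,1]-a[:,1]*b[:,0]).sum(),(a*b).sum())
    R=np.array([[np.cos(th),-np.sin(th)],[np.sin(th),np.cos(th)]]); t=w0-R@s0
    return th,t,(S@R.T+t-W)
E
python3 - <<'E'
from h import *
p=manip.camera_params('top');K=np.array(p['intrinsics']);o=np.array(p['origin']);A=np.array(p['attitude'])
px=[(200,216),(240,207),(232.5,173.8),(220.8,243.5),(232.8,240)]
S=[(0,.06),(0,-.06),(.1,-.06),(-.09,.02),(-.09,-.02)]
W=[onz(K,o,A,u,v,.008)[:2] for u,v in px]
th,t,r=fit2(S,W);print(np.degrees(th),t,np.round(r,4).tolist())
R=np.array([[np.cos(th),-np.sin(th)],[np.sin(th),np.cos(th)]])
for n,q in [('grip/rail',(.065,0)),('seat',(-.025,0)),('tab?',(.065,.09))]: print(n,R@q+t)
print(onz(K,o,A,150+70/4,150+142/4,.167),onz(K,o,A,150+185/4,150+88/4,.222))
s=manip.sense();print(s['tcp_rot'])
E
```

```text
13.048333242063874 [0.53986143 0.18740161] [[-0.001, 0.0016], [0.0009, -0.0011], [0.0017, -0.0006], [-0.0004, 0.0025], [-0.0011, -0.0024]]
grip/rail [0.60318313 0.20207685]
seat [0.51550693 0.18175729]
tab? [0.58286356 0.28975305]
[0.58374385 0.28649476 0.167     ] [0.60472919 0.20013652 0.222     ]
[[-9.05690317e-01  4.23939470e-01 -6.13207587e-04]
 [ 4.23939882e-01  9.05689855e-01 -9.29054682e-04]
 [ 1.61512941e-04 -1.10139898e-03 -9.99999380e-01]]
```

```bash
python3 - <<'E'
from h import *
C={}
for n in('top','side'):
    p=manip.camera_params(n);C[n]=(np.array(p['intrinsics']),np.array(p['origin']),np.array(p['attitude']))
for nm,a,b in [('grip',(196.25,172),(328.5,141.75)),('tab',(167.5,185.5),(311.75,142))]:
    print(nm,two(C['top'][1],ray(C['top'][0],C['top'][2],*a),C['side'][1],ray(C['side'][0],C['side'][2],*b)))
E
```

```text
grip (array([0.60571228, 0.20153545, 0.21687955]), np.float64(0.0004514399598734535))
tab (array([0.58535965, 0.28830853, 0.16120839]), np.float64(0.0008676718076193153))
```

drive_tool --rows '[{"offset": [0,0,-2],"rotation": [0,0,-9.5],"fingers": 0},{"offset": [0,0,-2],"rotation": [0,0,-9.5],"fingers": 0},{"offset": [0,0,-2],"rotation": [0,0,-9.5],"fingers": 0},{"offset": [0,0,0],"rotation": [0,0,-9.5],"fingers": 0},{"offset": [0,0,0],"rotation": [0,0,0],"fingers": 0}]' --newtons 50

```text
time_s: 0.72
eef_pos: [0.2225, 0.4754, 0.2991]
tcp_rot: [[-0.975, -0.222, -0.0], [-0.222, 0.975, -0.0], [0.0, -0.0, -1.0]]
wrist_force: [-0.1, 1.2, -0.5]
gripper_width: 0.0853
grip_force: 0.0
```

drive_tool --rows '[{"offset": [-2.9,-3.5,-0.4],"rotation": [0,0,0],"fingers": 0},{"offset": [-2.9,-3.5,-0.4],"rotation": [0,0,0],"fingers": 0},{"offset": [-2.9,-3.5,-0.4],"rotation": [0,0,0],"fingers": 0},{"offset": [-2.9,-3.5,-0.4],"rotation": [0,0,0],"fingers": 0},{"offset": [-2.9,-3.5,-0.4],"rotation": [0,0,0],"fingers": 0}]'

```text
time_s: 1.35
eef_pos: [0.4039, 0.3362, 0.319]
tcp_rot: [[-0.976, -0.219, -0.001], [-0.219, 0.976, -0.0], [0.001, -0.0, -1.0]]
wrist_force: [0.4, 0.8, -0.7]
gripper_width: 0.0854
grip_force: 0.0
```

drive_tool --rows '[{"offset": [-2.9,-3.5,0],"rotation": [0,0,0],"fingers": 0},{"offset": [-2.9,-3.5,0],"rotation": [0,0,0],"fingers": 0},{"offset": [-2.9,-3.5,0],"rotation": [0,0,0],"fingers": 0},{"offset": [-2.9,-3.5,0],"rotation": [0,0,0],"fingers": 0},{"offset": [-2.9,-3.3,0],"rotation": [0,0,0],"fingers": 0}]'

```text
time_s: 1.98
eef_pos: [0.5839, 0.1999, 0.3187]
tcp_rot: [[-0.976, -0.219, -0.001], [-0.219, 0.976, -0.0], [0.001, 0.0, -1.0]]
wrist_force: [1.2, 0.2, 1.3]
gripper_width: 0.0854
grip_force: 0.0
```

```bash
python3 - <<'E'
from h import *
im,K,o,A,p=cam('wrist'); cv2.imwrite('pics/w1.png',im[:,:,::-1]); np.savez('w1.npz',K=K,o=o,A=A); st()
th=np.radians(13.05);R=np.array([[np.cos(th),-np.sin(th)],[np.sin(th),np.cos(th)]])
for q in [(.065,0,.222),(.065,.09,.167),(0,.06,.008),(0,-.06,.008),(-.09,.02,.008),(-.09,-.02,.008),(.1,-.06,.008)]:
    w=R@q[:2]+[.5399,.1874]; print(q,proj(K,o,A,[*w,q[2]]).round(0))
E
```

```text
2.025 [0.5875 0.1966 0.3177] [[-0.976, -0.216, 0.0], [-0.216, 0.976, -0.002], [0.0, -0.002, -1.0]] [-2.2 -3.3 -1.4] 0.08538589090197583 0.0 [ 0.21  0.46  0.3   1.41 -0.   -0.01]
(0.065, 0, 0.222) [318. 269.]
(0.065, 0.09, 0.167) [426. 245.]
(0, 0.06, 0.008) [368. 155.]
(0, -0.06, 0.008) [269. 156.]
(-0.09, 0.02, 0.008) [335.  75.]
(-0.09, -0.02, 0.008) [300.  75.]
(0.1, -0.06, 0.008) [272. 236.]
```

View pics/w1.png

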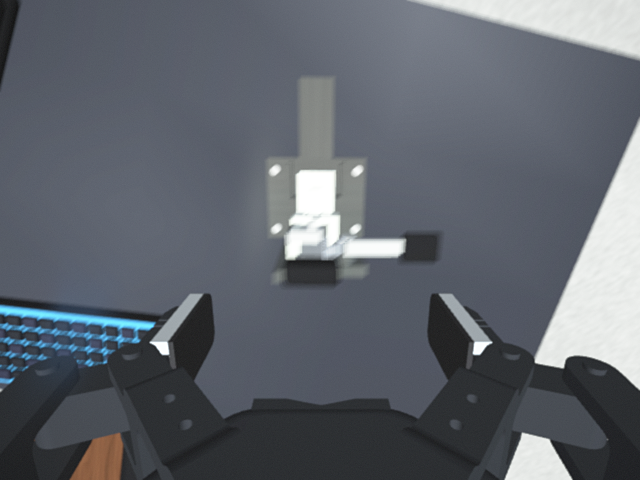

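The wrist view shows the grip bar at (313,270), the tab at (421,246) and the plate and tongue (268–367, 75–235) where they were predicted, to within 5 px. I'm descending to the grip bar.

drive_tool --rows '[{"offset": [-0.9,0,2],"rotation": [0,0,-0.5],"fingers": 0},{"offset": [-0.8,0,3],"rotation": [0,0,0],"fingers": 0},{"offset": [0,0,2.5],"rotation": [0,0,0],"fingers": 0},{"offset": [0,0,0],"rotation": [0,0,0],"fingers": 0},{"offset": [0,0,0],"rotation": [0,0,0],"fingers": 0}]'

```text
time_s: 2.65
eef_pos: [0.5997, 0.2051, 0.2452]
tcp_rot: [[-0.973, -0.231, 0.001], [-0.231, 0.973, 0.0], [-0.001, -0.0, -1.0]]
wrist_force: [-0.3, 1.1, 0.9]
gripper_width: 0.0855
grip_force: 0.0
```

drive_tool --rows '[{"offset": [-0.4,-0.5,1],"rotation": [0,0,0],"fingers": 0},{"offset": [0,0,1.6],"rotation": [0,0,0],"fingers": 0},{"offset": [0,0,1.6],"rotation": [0,0,0],"fingers": 60},{"offset": [0,0,0],"rotation": [0,0,0],"fingers": 90},{"offset": [0,0,0],"rotation": [0,0,0],"fingers": 110}]'

```text
time_s: 3.28
eef_pos: [0.6046, 0.2011, 0.2024]
tcp_rot: [[-0.973, -0.232, -0.0], [-0.232, 0.973, -0.0], [0.0, -0.0, -1.0]]
wrist_force: [0.0, -0.5, 0.6]
gripper_width: 0.0484
grip_force: 0.0
```

```bash
python3 - <<'E'
from h import *
st(); im,K,o,A,p=cam('wrist'); cv2.imwrite('pics/w2.png',im[:,:,::-1])
E
```

```text
3.275 [0.6046 0.2011 0.2024] [[-0.973, -0.232, -0.0], [-0.232, 0.973, -0.0], [0.0, -0.0, -1.0]] [ 0.  -0.5  0.6] 0.04843133591763495 0.0 [ 0.21  0.53  0.11  1.16 -0.   -0.03]
```

View pics/w2.png

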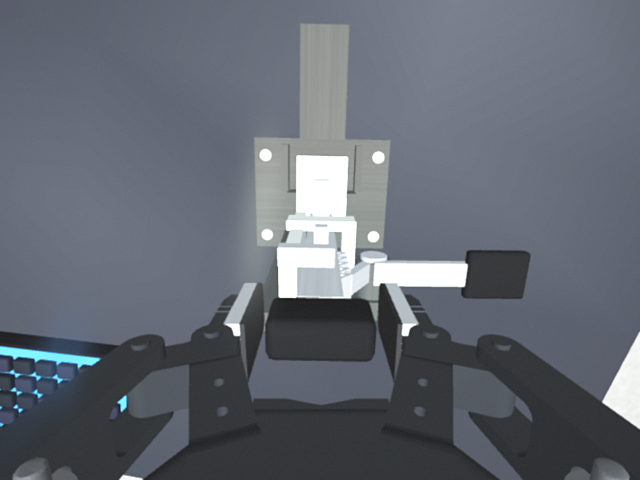

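The bar (267–375, row 328) sits centred between the pads (263 and 383). Closing.

drive_tool --rows '[{"offset": [0,0,0],"rotation": [0,0,0],"fingers": 160},{"offset": [0,0,0],"rotation": [0,0,0],"fingers": 180},{"offset": [0,0,0],"rotation": [0,0,0],"fingers": 180},{"offset": [0,0,0],"rotation": [0,0,0],"fingers": 180},{"offset": [0,0,-0.4],"rotation": [0,0,0],"fingers": 180}]' --newtons 60

```text
time_s: 3.95
eef_pos: [0.6049, 0.201, 0.2054]
tcp_rot: [[-0.973, -0.232, -0.0], [-0.232, 0.973, -0.0], [0.0, -0.0, -1.0]]
wrist_force: [7.0, 0.2, -10.6]
gripper_width: 0.0372
grip_force: 61.0
```

drive_tool --rows '[{"offset": [0,0,-0.4],"rotation": [0,0,0],"fingers": 180},{"offset": [0,0,-0.4],"rotation": [0,0,0],"fingers": 180},{"offset": [0,0,-0.4],"rotation": [0,0,0],"fingers": 180},{"offset": [0,0,-0.4],"rotation": [0,0,0],"fingers": 180},{"offset": [0,0,0],"rotation": [0,0,0],"fingers": 180}]'

```text
time_s: 4.58
eef_pos: [0.6049, 0.201, 0.2217]
tcp_rot: [[-0.973, -0.232, -0.0], [-0.232, 0.973, -0.0], [0.0, -0.0, -1.0]]
wrist_force: [5.4, -0.2, -5.5]
gripper_width: 0.0369
grip_force: 63.7
```

drive_tool --rows '[{"offset": [0,0,-0.4],"rotation": [0,0,0],"fingers": 180},{"offset": [0,0,-0.4],"rotation": [0,0,0],"fingers": 180},{"offset": [0,0,-0.4],"rotation": [0,0,0],"fingers": 180},{"offset": [0,0,-0.4],"rotation": [0,0,0],"fingers": 180},{"offset": [0,0,-0.3],"rotation": [0,0,0],"fingers": 180}]'

```text
time_s: 5.2
eef_pos: [0.6047, 0.201, 0.239]
tcp_rot: [[-0.973, -0.232, -0.002], [-0.232, 0.973, -0.0], [0.002, 0.0, -1.0]]
wrist_force: [14.2, 1.5, -33.6]
gripper_width: 0.037
grip_force: 63.6
```

drive_tool --rows '[{"offset": [0,0,-0.1],"rotation": [0,0,0],"fingers": 180},{"offset": [0,0,-0.1],"rotation": [0,0,0],"fingers": 180},{"offset": [0,0,0],"rotation": [0,0,0],"fingers": 180},{"offset": [0,0,0],"rotation": [0,0,0],"fingers": 180},{"offset": [0,0,0],"rotation": [0,0,0],"fingers": 180}]'

```text
time_s: 5.82
eef_pos: [0.6047, 0.201, 0.2391]
tcp_rot: [[-0.973, -0.232, -0.004], [-0.232, 0.973, -0.001], [0.004, 0.0, -1.0]]
wrist_force: [15.1, 2.3, -31.7]
gripper_width: 0.0373
grip_force: 64.2
```

drive_tool --rows '[{"offset": [0,0,0.2],"rotation": [0,0,0],"fingers": 180},{"offset": [0,0,0.1],"rotation": [0,0,0],"fingers": 180},{"offset": [0,0,0],"rotation": [0,0,0],"fingers": 180},{"offset": [0,0,0],"rotation": [0,0,0],"fingers": 180},{"offset": [0,0,0],"rotation": [0,0,0],"fingers": 180}]'

```text
time_s: 6.45
eef_pos: [0.6048, 0.201, 0.2388]
tcp_rot: [[-0.973, -0.232, -0.001], [-0.232, 0.973, -0.0], [0.001, -0.0, -1.0]]
wrist_force: [7.7, 0.7, -12.3]
gripper_width: 0.037
grip_force: 66.7
```

```bash
python3 - <<'E'
from h import *
st(); im,K,o,A,p=cam('wrist'); s=cam('side')[0]
cv2.imwrite('pics/w3r.png',im[:,:,::-1])
o2=np.zeros((480,800,3),np.uint8); o2[:,:430]=im[:,110:540,::-1]
b=cv2.imread('pics/side0.png')
f=lambda i:cv2.resize(i[125:215,275:365],(240,240),interpolation=cv2.INTER_CUBIC)
o2[:240,440:680]=f(b); o2[240:,440:680]=f(s[:,:,::-1]); cv2.imwrite('pics/w3.png',o2)
E
```

```text
6.45 [0.6048 0.201  0.2388] [[-0.973, -0.232, -0.001], [-0.232, 0.973, -0.0], [0.001, -0.0, -1.0]] [  7.7   0.7 -12.3] 0.037016933723764134 66.69142484664917 [ 0.21  0.51  0.18  1.24 -0.   -0.03]
```

View pics/w3.png

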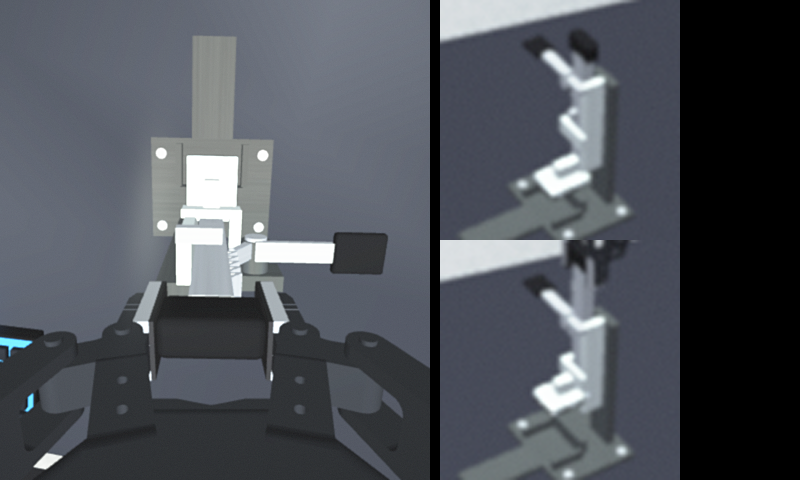

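The bar hasn't slipped between the pads (rows 297–358 as before) and the jaw is clearly raised. The stop came after about 36 mm of travel, so the rail started on the 0.008 notch and is now at the end stop. I'll ease back to the top notch and let go.

drive_tool --rows '[{"offset": [0,0,0.2],"rotation": [0,0,0],"fingers": 180},{"offset": [0,0,0.2],"rotation": [0,0,0],"fingers": 180},{"offset": [0,0,0.1],"rotation": [0,0,0],"fingers": 180},{"offset": [0,0,0],"rotation": [0,0,0],"fingers": 180},{"offset": [0,0,0],"rotation": [0,0,0],"fingers": 180}]'

```text
time_s: 7.18
eef_pos: [0.6049, 0.201, 0.2352]
tcp_rot: [[-0.973, -0.232, 0.0], [-0.232, 0.973, 0.0], [-0.0, -0.0, -1.0]]
wrist_force: [5.1, 0.0, -4.7]
gripper_width: 0.0373
grip_force: 67.5
```

drive_tool --rows '[{"offset": [0,0,0.1],"rotation": [0,0,0],"fingers": 110},{"offset": [0,0,0],"rotation": [0,0,0],"fingers": 60},{"offset": [0,0,0],"rotation": [0,0,0],"fingers": 30},{"offset": [0,0,-1],"rotation": [0,0,0],"fingers": 0},{"offset": [0,0,-3],"rotation": [0,0,0],"fingers": 0}]'

```text
time_s: 7.8
eef_pos: [0.6038, 0.2009, 0.2741]
tcp_rot: [[-0.973, -0.232, -0.003], [-0.232, 0.973, -0.0], [0.003, 0.0, -1.0]]
wrist_force: [0.5, 0.2, 0.7]
gripper_width: 0.0853
grip_force: 0.0
```

drive_tool --rows '[{"offset": [3,0,-4],"rotation": [0,0,0],"fingers": 0},{"offset": [5,-1,-1],"rotation": [0,0,0],"fingers": 0},{"offset": [4,-2,0],"rotation": [0,0,0],"fingers": 0},{"offset": [0,0,0],"rotation": [0,0,0],"fingers": 0},{"offset": [0,0,0],"rotation": [0,0,0],"fingers": 0}]'

```text
time_s: 8.43
eef_pos: [0.4954, 0.1441, 0.3252]
tcp_rot: [[-0.973, -0.232, 0.002], [-0.232, 0.973, 0.0], [-0.002, 0.0, -1.0]]
wrist_force: [-0.4, 0.4, -0.1]
gripper_width: 0.0853
grip_force: 0.0
```

```bash
python3 - <<'E'
from h import *
st(); im,K,o,A,p=cam('wrist'); cv2.imwrite('pics/w4.png',im[:,:,::-1]); np.savez('w4.npz',K=K,o=o,A=A)
s=cam('side')[0]; cv2.imwrite('pics/side4.png',s[:,:,::-1])
im2=im[:,:,::-1].copy(); im2[:200,:160]=cv2.resize(s[125:225,280:360,::-1],(160,200),interpolation=cv2.INTER_CUBIC); cv2.imwrite('pics/w4v.png',im2)
E
```

```text
8.425 [0.4954 0.1441 0.3252] [[-0.973, -0.232, 0.002], [-0.232, 0.973, 0.0], [-0.002, 0.0, -1.0]] [-0.4  0.4 -0.1] 0.08527146030303126 0.0 [ 0.14  0.24  0.    1.33  0.   -0.09]
```

View pics/w4v.png

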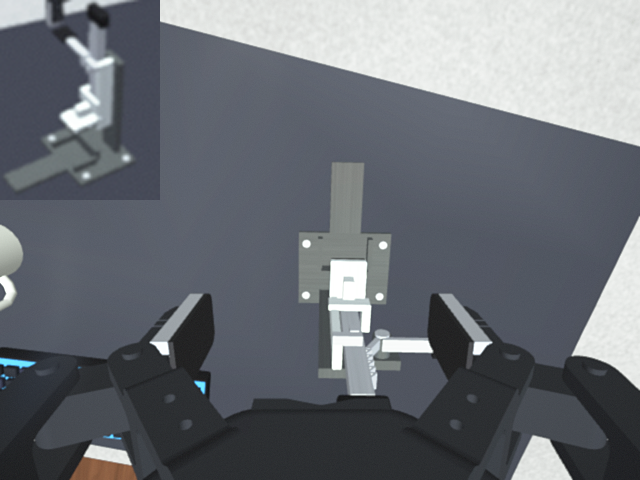

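The rail stays raised: the grip is at side (329,132) against 142 before, and the jaw front edge is at (330–366, 262). Refitting the stand from plate corners (299,233), (391,234) and tongue end (333,163), (363.5,163).

```bash
python3 - <<'E'
from h import *
d=np.load('w4.npz');K,o,A=d['K'],d['o'],d['A']
S=[(0,-.06),(0,.06),(-.09,-.02),(-.09,.02)]
W=[onz(K,o,A,u,v,.008)[:2] for u,v in [(299,233),(391,234),(333,163),(363.5,163)]]
th,t,r=fit2(S,W);print(np.degrees(th),t,r.round(4).tolist())
R=np.array([[np.cos(th),-np.sin(th)],[np.sin(th),np.cos(th)]])
for z in(.06,.074,.082): 
    a,b=[R.T@(onz(K,o,A,u,262,z)[:2]-t) for u in(330,366)]; print(z,a,b)
p=manip.camera_params('side');
for z in (.211,.219,.235,.243,.251): print(z,proj(np.array(p['intrinsics']),np.array(p['origin']),np.array(p['attitude']),[.6047,.2010,z]))
E
```

```text
12.4277858813545 [0.54106546 0.18798121] [[-0.0005, 0.0001], [0.0002, 0.0006], [0.0, -0.0016], [0.0002, 0.0009]]
0.06 [ 0.02103769 -0.0206975 ] [0.02027673 0.02166693]
0.074 [ 0.01602605 -0.02118615] [0.01529169 0.01969739]
0.082 [ 0.01316225 -0.02146537] [0.01244309 0.01857194]
0.211 [328.27819752 143.63113988]
0.219 [328.32281408 141.29777279]
0.235 [328.41319812 136.5708476 ]
0.243 [328.45897553 134.17676971]
0.251 [328.50514999 131.76192758]
```

drive_tool --rows '[{"offset": [1.4,-5,0],"rotation": [0,0,0],"fingers": 0},{"offset": [1.4,-5,0],"rotation": [0,0,0],"fingers": 0},{"offset": [1.4,-5,0],"rotation": [0,0,0],"fingers": 0},{"offset": [1.4,-5,0],"rotation": [0,0,0],"fingers": 0},{"offset": [1.4,-5,0],"rotation": [0,0,0],"fingers": 0}]'

```text
time_s: 9.15
eef_pos: [0.4853, -0.117, 0.3241]
tcp_rot: [[-0.973, -0.233, -0.0], [-0.233, 0.973, 0.0], [0.0, 0.0, -1.0]]
wrist_force: [0.6, 0.3, 0.0]
gripper_width: 0.0853
grip_force: 0.0
```

drive_tool --rows '[{"offset": [1.4,-5,0],"rotation": [0,0,0],"fingers": 0},{"offset": [1.4,-5,0],"rotation": [0,0,0],"fingers": 0},{"offset": [1.4,-5,0],"rotation": [0,0,0],"fingers": 0},{"offset": [1.4,-5,0],"rotation": [0,0,0],"fingers": 0},{"offset": [1.4,-4.6,0],"rotation": [0,0,0],"fingers": 0}]'

```text
time_s: 9.78
eef_pos: [0.4743, -0.373, 0.3237]
tcp_rot: [[-0.973, -0.232, -0.0], [-0.232, 0.973, 0.0], [0.0, 0.0, -1.0]]
wrist_force: [0.1, -0.3, -0.3]
gripper_width: 0.0855
grip_force: 0.0
```

drive_tool --rows '[{"offset": [0,0,2],"rotation": [0,0,7],"fingers": 0},{"offset": [0,0,2],"rotation": [0,0,7],"fingers": 0},{"offset": [0,0,2],"rotation": [0,0,0],"fingers": 0},{"offset": [0,0,0],"rotation": [0,0,0],"fingers": 0},{"offset": [0,0,0],"rotation": [0,0,0],"fingers": 0}]'

```text
time_s: 10.4
eef_pos: [0.4744, -0.3712, 0.2648]
tcp_rot: [[-1.0, 0.01, 0.0], [0.01, 1.0, -0.0], [-0.0, -0.0, -1.0]]
wrist_force: [-0.6, 0.2, 0.7]
gripper_width: 0.0854
grip_force: 0.0
```

```bash
python3 - <<'E'
from h import *
st(); im,K,o,A,p=cam('wrist'); cv2.imwrite('pics/w5.png',im[:,:,::-1]); np.savez('w5.npz',K=K,o=o,A=A)
print([proj(K,o,A,[x,y,.04]).round() for x,y in [(.586,-.354),(.586,-.407),(.446,-.403),(.446,-.35)]])
E
```

```text
10.4 [ 0.4744 -0.3712  0.2648] [[-1.0, 0.01, 0.0], [0.01, 1.0, -0.0], [-0.0, -0.0, -1.0]] [-0.6  0.2  0.7] 0.08537585808905113 0.0 [-0.79  0.43  0.12  1.26 -0.   -0.78]
[array([337., 306.]), array([289., 306.]), array([289., 178.]), array([342., 177.])]
```

View pics/w5.png

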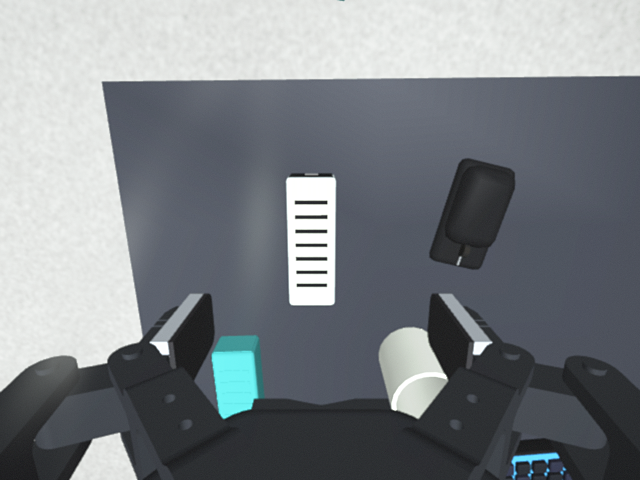

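The drive's top shows corners near (287,177), (335,177), (289,305) and (335,304). The mouse is at (475,213) and the mug at (415,370), both clear of the fingers' drop.

```bash
python3 - <<'E'
from h import *
d=np.load('w5.npz');K,o,A=d['K'],d['o'],d['A']
im=cv2.imread('pics/w5.png'); m=(im.min(2)>200).astype(np.uint8); m[:140]=0;m[320:]=0;m[:,:260]=0;m[:,370:]=0
m=cv2.morphologyEx(m,cv2.MORPH_CLOSE,np.ones((9,9)))
q=cv2.boxPoints(cv2.minAreaRect(np.argwhere(m)[:,::-1].astype(np.float32)))
print(q.tolist())
w=np.array([onz(K,o,A,*a,.04)[:2] for a in q]); print(w.round(4).tolist(),w.mean(0))
for i in range(4): print(np.linalg.norm(w[i]-w[i-1]).round(4),np.degrees(np.arctan2(*(w[i]-w[i-1])[::-1])).round(2))
E
```

```text
[[285.9999694824219, 303.9999694824219], [285.9999694824219, 177.99996948242188], [334.9999694824219, 177.99996948242188], [334.9999694824219, 303.9999694824219]]
[[0.5833, -0.4102], [0.4463, -0.4055], [0.4468, -0.3569], [0.5837, -0.3566]] [ 0.51501871 -0.38231278]
0.0536 -90.48
0.137 178.04
0.0486 89.52
0.137 0.14
```

drive_tool --rows '[{"offset": [-1.3,-1,2],"rotation": [0,0,0],"fingers": 0},{"offset": [0,0,5],"rotation": [0,0,0],"fingers": 0},{"offset": [0,0,5],"rotation": [0,0,0],"fingers": 0},{"offset": [0,0,5],"rotation": [0,0,0],"fingers": 0},{"offset": [0,0,1],"rotation": [0,0,0],"fingers": 0}]'

```text
time_s: 11.08
eef_pos: [0.4855, -0.3799, 0.0822]
tcp_rot: [[-1.0, 0.01, -0.003], [0.01, 1.0, 0.003], [0.003, 0.003, -1.0]]
wrist_force: [-0.7, 0.2, -0.6]
gripper_width: 0.0854
grip_force: 0.0
```

drive_tool --rows '[{"offset": [0,0,3.5],"rotation": [0,0,0],"fingers": 0},{"offset": [0,0,3.3],"rotation": [0,0,0],"fingers": 0},{"offset": [0,0,0],"rotation": [0,0,0],"fingers": 40},{"offset": [0,0,0],"rotation": [0,0,0],"fingers": 60},{"offset": [0,0,0],"rotation": [0,0,0],"fingers": 80}]'

```text
time_s: 11.7
eef_pos: [0.4878, -0.3822, 0.0185]
tcp_rot: [[-1.0, 0.01, 0.002], [0.01, 1.0, -0.002], [-0.002, -0.002, -1.0]]
wrist_force: [0.3, -0.8, 0.5]
gripper_width: 0.0587
grip_force: 0.0
```

drive_tool --rows '[{"offset": [0,0,0],"rotation": [0,0,0],"fingers": 100},{"offset": [0,0,0],"rotation": [0,0,0],"fingers": 120},{"offset": [0,0,0],"rotation": [0,0,0],"fingers": 140},{"offset": [0,0,0],"rotation": [0,0,0],"fingers": 140},{"offset": [0,0,0],"rotation": [0,0,0],"fingers": 140}]' --newtons 50

```text
time_s: 12.32
eef_pos: [0.4872, -0.3815, 0.0176]
tcp_rot: [[-1.0, 0.01, 0.001], [0.01, 1.0, -0.001], [-0.001, -0.001, -1.0]]
wrist_force: [-0.9, 1.2, 8.1]
gripper_width: 0.0488
grip_force: 53.0
```

drive_tool --rows '[{"offset": [0,0,-1],"rotation": [0,0,0],"fingers": 140},{"offset": [0,0,-3],"rotation": [0,0,0],"fingers": 140},{"offset": [0,0,-4],"rotation": [0,0,0],"fingers": 140},{"offset": [0,0,-4],"rotation": [0,0,0],"fingers": 140},{"offset": [0,0,-3],"rotation": [0,0,0],"fingers": 140}]' --newtons 60

```text
time_s: 12.95
eef_pos: [0.4866, -0.3811, 0.1684]
tcp_rot: [[-1.0, 0.01, 0.001], [0.01, 1.0, -0.001], [-0.001, -0.001, -1.0]]
wrist_force: [0.4, 0.4, -4.7]
gripper_width: 0.0489
grip_force: 63.3
```

drive_tool --rows '[{"offset": [0.3,2,0],"rotation": [0,0,0],"fingers": 140},{"offset": [0.4,4,0],"rotation": [0,0,0],"fingers": 140},{"offset": [0.4,4,0],"rotation": [0,0,0],"fingers": 140},{"offset": [0.4,4,0],"rotation": [0,0,0],"fingers": 140},{"offset": [0.4,4,0],"rotation": [0,0,0],"fingers": 140}]'

```text
time_s: 13.58
eef_pos: [0.4689, -0.1995, 0.1666]
tcp_rot: [[-1.0, 0.01, -0.0], [0.01, 1.0, 0.0], [0.0, 0.0, -1.0]]
wrist_force: [0.7, -0.2, -4.2]
gripper_width: 0.0491
grip_force: 63.3
```

drive_tool --rows '[{"offset": [0.4,4,0],"rotation": [0,0,0],"fingers": 140},{"offset": [0.4,4,0],"rotation": [0,0,0],"fingers": 140},{"offset": [0.4,4,0],"rotation": [0,0,0],"fingers": 140},{"offset": [0.4,4,0],"rotation": [0,0,0],"fingers": 140},{"offset": [0.4,4,0],"rotation": [0,0,0],"fingers": 140}]'

```text
time_s: 14.2
eef_pos: [0.4509, 0.0006, 0.1667]
tcp_rot: [[-1.0, 0.01, -0.0], [0.01, 1.0, 0.0], [0.0, 0.0, -1.0]]
wrist_force: [-0.1, 0.5, -4.3]
gripper_width: 0.0492
grip_force: 63.3
```

drive_tool --rows '[{"offset": [0.5,4,0],"rotation": [0,0,0],"fingers": 140},{"offset": [0.5,4,0],"rotation": [0,0,0],"fingers": 140},{"offset": [0.5,4,0],"rotation": [0,0,0],"fingers": 140},{"offset": [0.8,4,0],"rotation": [0,0,-4],"fingers": 140},{"offset": [0,0,0],"rotation": [0,0,-9],"fingers": 140}]'

```text
time_s: 14.82
eef_pos: [0.4291, 0.1618, 0.1666]
tcp_rot: [[-0.975, -0.222, -0.0], [-0.222, 0.975, 0.001], [0.0, 0.001, -1.0]]
wrist_force: [0.6, -1.2, -3.5]
gripper_width: 0.0489
grip_force: 63.9
```

```bash
python3 - <<'E'
from h import *
st(); im,K,o,A,p=cam('wrist'); cv2.imwrite('pics/w6.png',im[:,:,::-1]); np.savez('w6.npz',K=K,o=o,A=A)
E
```

```text
14.825 [0.4291 0.1618 0.1666] [[-0.975, -0.222, -0.0], [-0.222, 0.975, 0.001], [0.0, 0.001, -1.0]] [ 0.6 -1.2 -3.5] 0.048899534052078544 63.86928677558899 [ 0.2   0.22 -0.45  0.9   0.   -0.02]
```

View pics/w6.png

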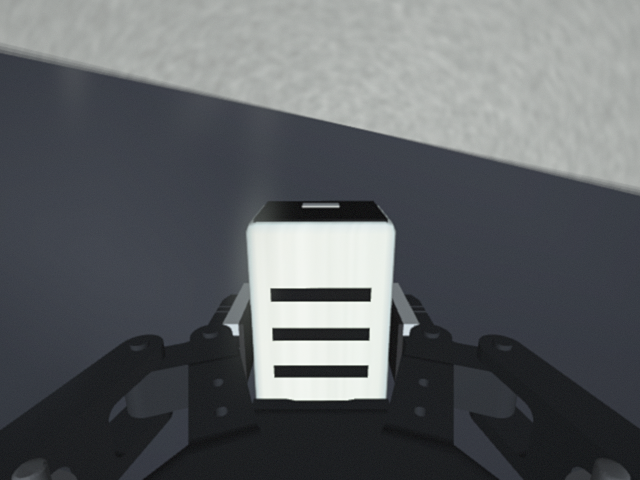

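The drive hangs level and straight in the pads, with its rear end cap at (320,210).

```bash
python3 - <<'E'
from h import *
d=np.load('w6.npz');K,o,A=d['K'],d['o'],d['A']
s=manip.sense();R=np.array(s['tcp_rot'])
for u in(248,320,394): print(R.T@(onz(K,o,A,u,222,.1666-.0176+.04)-s['eef_pos']))
E
```

```text
[ 0.04160017 -0.0224633  -0.02240572]
[ 0.04144446  0.00070733 -0.02240233]
[ 0.04128435  0.02453421 -0.02239884]
```

drive_tool --rows '[{"offset": [0,0,3],"rotation": [0,0,0],"fingers": 140},{"offset": [0,0,4],"rotation": [0,0,0],"fingers": 140},{"offset": [0,0,4],"rotation": [0,0,0],"fingers": 140},{"offset": [0,0,2.2],"rotation": [0,0,0],"fingers": 140},{"offset": [0,0,0],"rotation": [0,0,0],"fingers": 140}]'

```text
time_s: 15.5
eef_pos: [0.4287, 0.1589, 0.0333]
tcp_rot: [[-0.977, -0.213, -0.003], [-0.213, 0.977, -0.001], [0.003, -0.0, -1.0]]
wrist_force: [-0.5, -0.2, -3.6]
gripper_width: 0.0491
grip_force: 63.8
```

drive_tool --rows '[{"offset": [0,0,0.4],"rotation": [0,0,0],"fingers": 140},{"offset": [0,0,0.3],"rotation": [0,0,0],"fingers": 140},{"offset": [0,0,0],"rotation": [0,0,0],"fingers": 140},{"offset": [0,0,0],"rotation": [0,0,0],"fingers": 140},{"offset": [0,0,0],"rotation": [0,0,0],"fingers": 140}]'

```text
time_s: 16.12
eef_pos: [0.4303, 0.1596, 0.0275]
tcp_rot: [[-0.977, -0.215, 0.0], [-0.215, 0.977, 0.0], [-0.0, -0.0, -1.0]]
wrist_force: [0.1, -0.2, -2.4]
gripper_width: 0.0488
grip_force: 63.9
```

drive_tool --rows '[{"offset": [0,0.2,0],"rotation": [0,0,-0.4],"fingers": 140},{"offset": [-0.5,0,0],"rotation": [0,0,0],"fingers": 140},{"offset": [-0.6,0,0],"rotation": [0,0,0],"fingers": 140},{"offset": [-0.7,0,0],"rotation": [0,0,0],"fingers": 140},{"offset": [0,0,0],"rotation": [0,0,0],"fingers": 140}]'

```text
time_s: 16.75
eef_pos: [0.4482, 0.1656, 0.0273]
tcp_rot: [[-0.975, -0.222, 0.001], [-0.222, 0.975, 0.0], [-0.001, -0.0, -1.0]]
wrist_force: [0.1, -0.5, -4.6]
gripper_width: 0.0493
grip_force: 63.9
```

drive_tool --rows '[{"offset": [-0.6,0,0],"rotation": [0,0,0],"fingers": 140},{"offset": [-0.8,0,0],"rotation": [0,0,0],"fingers": 140},{"offset": [-0.8,0,0],"rotation": [0,0,0],"fingers": 140},{"offset": [-0.6,0,0],"rotation": [0,0,0],"fingers": 140},{"offset": [0,0,0],"rotation": [0,0,0],"fingers": 140}]'

```text
time_s: 17.38
eef_pos: [0.4751, 0.1718, 0.0273]
tcp_rot: [[-0.975, -0.222, 0.0], [-0.222, 0.975, 0.0], [-0.0, -0.0, -1.0]]
wrist_force: [-0.3, 0.2, -4.2]
gripper_width: 0.0488
grip_force: 63.9
```

drive_tool --rows '[{"offset": [0,0,0.15],"rotation": [0,0,0],"fingers": 140},{"offset": [-0.3,0,0],"rotation": [0,0,0],"fingers": 140},{"offset": [-0.4,0,0],"rotation": [0,0,0],"fingers": 140},{"offset": [-0.3,0,0],"rotation": [0,0,0],"fingers": 140},{"offset": [0,0,0],"rotation": [0,0,0],"fingers": 140}]'

```text
time_s: 18.0
eef_pos: [0.4848, 0.174, 0.0258]
tcp_rot: [[-0.975, -0.222, 0.001], [-0.222, 0.975, 0.0], [-0.001, -0.0, -1.0]]
wrist_force: [0.5, 0.3, -3.6]
gripper_width: 0.0487
grip_force: 64.0
```

drive_tool --rows '[{"offset": [-0.1,0,0],"rotation": [0,0,0],"fingers": 140},{"offset": [0,0,0],"rotation": [0,0,0],"fingers": 140},{"offset": [-0.1,0,0],"rotation": [0,0,0],"fingers": 140},{"offset": [0,0,0],"rotation": [0,0,0],"fingers": 140},{"offset": [0,0,0],"rotation": [0,0,0],"fingers": 140}]'

```text
time_s: 18.62
eef_pos: [0.4864, 0.1744, 0.0258]
tcp_rot: [[-0.975, -0.222, 0.0], [-0.222, 0.975, 0.0], [-0.0, 0.0, -1.0]]
wrist_force: [-0.8, -0.2, -2.1]
gripper_width: 0.0489
grip_force: 64.1
```

drive_tool --rows '[{"offset": [-0.1,0,0],"rotation": [0,0,0],"fingers": 140},{"offset": [0,0,0],"rotation": [0,0,0],"fingers": 140},{"offset": [0,0,0],"rotation": [0,0,0],"fingers": 140},{"offset": [0,0,0],"rotation": [0,0,0],"fingers": 140},{"offset": [0,0,0],"rotation": [0,0,0],"fingers": 140}]'

```text
time_s: 19.25
eef_pos: [0.4874, 0.1746, 0.0258]
tcp_rot: [[-0.975, -0.222, 0.0], [-0.222, 0.975, 0.0], [-0.0, -0.0, -1.0]]
wrist_force: [0.2, 0.2, -3.5]
gripper_width: 0.0491
grip_force: 64.1
```

drive_tool --rows '[{"offset": [-0.1,0,0],"rotation": [0,0,0],"fingers": 140},{"offset": [0,0,0],"rotation": [0,0,0],"fingers": 140},{"offset": [0,0,0],"rotation": [0,0,0],"fingers": 140},{"offset": [0,0,0],"rotation": [0,0,0],"fingers": 140},{"offset": [0,0,0],"rotation": [0,0,0],"fingers": 140}]'

```text
time_s: 19.88
eef_pos: [0.488, 0.1748, 0.0258]
tcp_rot: [[-0.975, -0.222, -0.0], [-0.222, 0.975, -0.0], [0.0, 0.0, -1.0]]
wrist_force: [-3.6, -0.4, -0.8]
gripper_width: 0.049
grip_force: 64.2
```

drive_tool --rows '[{"offset": [0,0,0],"rotation": [0,0,0],"fingers": 110},{"offset": [0,0,0],"rotation": [0,0,0],"fingers": 90},{"offset": [0,0,0],"rotation": [0,0,0],"fingers": 50},{"offset": [0,0,0],"rotation": [0,0,0],"fingers": 0},{"offset": [0,0,0],"rotation": [0,0,0],"fingers": 0}]'

```text
time_s: 20.5
eef_pos: [0.4884, 0.1749, 0.0259]
tcp_rot: [[-0.975, -0.222, 0.0], [-0.222, 0.975, 0.0], [-0.0, 0.0, -1.0]]
wrist_force: [-0.4, -0.2, -1.4]
gripper_width: 0.0855
grip_force: 0.0
```

drive_tool --rows '[{"offset": [0,0,-2],"rotation": [0,0,0],"fingers": 0},{"offset": [0,0,-5],"rotation": [0,0,0],"fingers": 0},{"offset": [0,0,-6],"rotation": [0,0,0],"fingers": 0},{"offset": [1,0,-6],"rotation": [0,0,0],"fingers": 0},{"offset": [1,0,-6],"rotation": [0,0,0],"fingers": 0}]'

```text
time_s: 21.12
eef_pos: [0.4683, 0.1703, 0.2779]
tcp_rot: [[-0.975, -0.222, 0.001], [-0.222, 0.975, 0.0], [-0.001, -0.0, -1.0]]
wrist_force: [0.9, -0.3, 0.6]
gripper_width: 0.0853
grip_force: 0.0
```

drive_tool --rows '[{"offset": [0,0,-4],"rotation": [0,0,0],"fingers": 0},{"offset": [0,0,0],"rotation": [0,0,0],"fingers": 0},{"offset": [0,0,0],"rotation": [0,0,0],"fingers": 0},{"offset": [0,0,0],"rotation": [0,0,0],"fingers": 0},{"offset": [0,0,0],"rotation": [0,0,0],"fingers": 0}]'

```text
time_s: 21.75
eef_pos: [0.4683, 0.1703, 0.3148]
tcp_rot: [[-0.975, -0.222, -0.002], [-0.222, 0.975, -0.0], [0.002, 0.0, -1.0]]
wrist_force: [0.8, 0.3, 0.2]
gripper_width: 0.0849
grip_force: 0.0
```

```bash
python3 - <<'E'
from h import *
st(); im,K,o,A,p=cam('wrist'); cv2.imwrite('pics/w7.png',im[:,:,::-1]); np.savez('w7.npz',K=K,o=o,A=A)
S=[.5407,.1873];th=np.radians(12.7);R=np.array([[np.cos(th),-np.sin(th)],[np.sin(th),np.cos(th)]])
f=lambda x,y,z:proj(K,o,A,[*(R@[x,y]+S),z]).round(1).tolist()
for q in [(-.095,.025,.048),(-.095,-.025,.048),(.013,.02,.082),(.013,-.02,.082),(0,.06,.008),(0,-.06,.008)]: print(q,f(*q))
cv2.imwrite('pics/w7v.png',im[:,:,::-1])
E
```

```text
21.75 [0.4683 0.1703 0.3148] [[-0.975, -0.222, -0.002], [-0.222, 0.975, -0.0], [0.002, 0.0, -1.0]] [0.8 0.3 0.2] 0.08492513516588122 0.0 [ 0.2   0.21 -0.06  1.3   0.   -0.02]
(-0.095, 0.025, 0.048) [343.9, 180.8]
(-0.095, -0.025, 0.048) [298.9, 180.7]
(0.013, 0.02, 0.082) [339.3, 283.2]
(0.013, -0.02, 0.082) [302.9, 283.1]
(0, 0.06, 0.008) [367.6, 251.4]
(0, -0.06, 0.008) [274.4, 251.1]
```

View pics/w7.png

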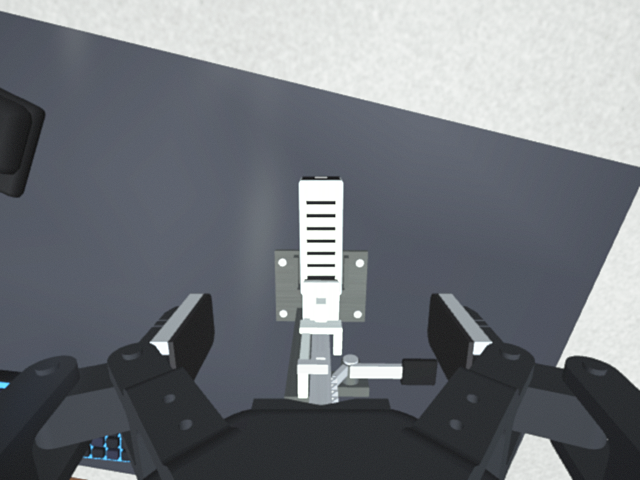

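The drive's rear edge is at row 180, cols 299–343, against a predicted 181, 299–344, so it is seated. The jaw front is at row 282, so the rail is still up. The tab is centred at (419,372).

```bash
python3 - <<'E'
from h import *
d=np.load('w7.npz');K,o,A=d['K'],d['o'],d['A']
im=cv2.imread('pics/w7.png'); m=(im.max(2)<45).astype(np.uint8); m[:,:398]=0;m[:,438:]=0;m[:350]=0;m[392:]=0
n,l,s,c=cv2.connectedComponentsWithStats(m); print(s[1:].tolist(),c[1:].tolist())
for u,v in [(419,372),(419,374)]: 
    w=onz(K,o,A,u,v,.167); print(w); th=np.radians(12.7); q=w[:2]-[.5407,.1873]; print(q@[np.cos(th),np.sin(th)],q@[-np.sin(th),np.cos(th)])
s=manip.sense(); print(np.array(s['tcp_rot']).T@(w-s['eef_pos']))
E
```

```text
[[433, 350, 5, 9, 25], [403, 359, 34, 10, 85], [403, 370, 2, 6, 7], [409, 375, 1, 1, 1], [401, 379, 2, 5, 8]] [[435.8, 352.8], [417.8941176470588, 360.3529411764706], [403.57142857142856, 372.57142857142856], [409.0, 375.0], [401.625, 381.0]]
[0.58352513 0.28834029 0.167     ]
0.06399072064969934 0.08915334748977245
[0.58554995 0.28896152 0.167     ]
0.06610257745298469 0.08931422805537692
[-0.14073621  0.08972616  0.1478282 ]
```

drive_tool --rows '[{"offset": [-1.5,3,0],"rotation": [0,0,0],"fingers": 255},{"offset": [-3,3,0],"rotation": [0,0,0],"fingers": 255},{"offset": [-3.2,3,0],"rotation": [0,0,0],"fingers": 255},{"offset": [-3.2,0,0],"rotation": [0,0,0],"fingers": 255},{"offset": [-3.2,0,0],"rotation": [0,0,0],"fingers": 255}]'

```text
time_s: 22.42
eef_pos: [0.5869, 0.2902, 0.3151]
tcp_rot: [[-0.975, -0.223, -0.001], [-0.223, 0.975, -0.0], [0.001, -0.0, -1.0]]
wrist_force: [0.4, -0.5, 0.3]
gripper_width: 0.0002
grip_force: 0.0
```

drive_tool --rows '[{"offset": [0,0,3],"rotation": [0,0,0],"fingers": 255},{"offset": [0,0,4],"rotation": [0,0,0],"fingers": 255},{"offset": [0,0,3],"rotation": [0,0,0],"fingers": 255},{"offset": [0,0,1],"rotation": [0,0,0],"fingers": 255},{"offset": [0,0,0],"rotation": [0,0,0],"fingers": 255}]'

```text
time_s: 23.05
eef_pos: [0.5862, 0.2893, 0.2057]
tcp_rot: [[-0.975, -0.222, -0.001], [-0.222, 0.975, -0.0], [0.001, -0.0, -1.0]]
wrist_force: [-0.6, -0.4, 1.2]
gripper_width: -0.0001
grip_force: 0.0
```

drive_tool --rows '[{"offset": [0,0,1.2],"rotation": [0,0,0],"fingers": 255},{"offset": [0,0,1],"rotation": [0,0,0],"fingers": 255},{"offset": [0,0,0.3],"rotation": [0,0,0],"fingers": 255},{"offset": [0,0,0],"rotation": [0,0,0],"fingers": 255},{"offset": [0,0,0],"rotation": [0,0,0],"fingers": 255}]'

```text
time_s: 23.68
eef_pos: [0.5865, 0.2895, 0.1812]
tcp_rot: [[-0.975, -0.222, 0.001], [-0.222, 0.975, 0.0], [-0.001, 0.0, -1.0]]
wrist_force: [0.7, -0.3, 0.8]
gripper_width: 0.0001
grip_force: 0.0
```

drive_tool --rows '[{"offset": [0,0,0.2],"rotation": [0,0,0],"fingers": 255},{"offset": [0,0,0.2],"rotation": [0,0,0],"fingers": 255},{"offset": [0,0,0.2],"rotation": [0,0,0],"fingers": 255},{"offset": [0,0,0],"rotation": [0,0,0],"fingers": 255},{"offset": [0,0,0],"rotation": [0,0,0],"fingers": 255}]'

```text
time_s: 24.3
eef_pos: [0.5863, 0.2895, 0.175]
tcp_rot: [[-0.975, -0.222, 0.0], [-0.222, 0.975, 0.0], [-0.0, 0.0, -1.0]]
wrist_force: [-0.4, -0.5, 1.0]
gripper_width: 0.0001
grip_force: 0.9
```

drive_tool --rows '[{"offset": [0,0,0.2],"rotation": [0,0,0],"fingers": 255},{"offset": [0,0,0.2],"rotation": [0,0,0],"fingers": 255},{"offset": [0,0,0],"rotation": [0,0,0],"fingers": 255},{"offset": [0,0,0],"rotation": [0,0,0],"fingers": 255},{"offset": [0,0,0],"rotation": [0,0,0],"fingers": 255}]'

```text
time_s: 24.92
eef_pos: [0.5863, 0.2894, 0.1708]
tcp_rot: [[-0.975, -0.222, 0.0], [-0.222, 0.975, 0.0], [-0.0, 0.0, -1.0]]
wrist_force: [-0.8, 2.0, 2.2]
gripper_width: -0.0
grip_force: 1.3
```

drive_tool --rows '[{"offset": [0,0,0.2],"rotation": [0,0,0],"fingers": 255},{"offset": [0,0,0.2],"rotation": [0,0,0],"fingers": 255},{"offset": [0,0,0.1],"rotation": [0,0,0],"fingers": 255},{"offset": [0,0,0],"rotation": [0,0,0],"fingers": 255},{"offset": [0,0,0],"rotation": [0,0,0],"fingers": 255}]'

```text
time_s: 25.55
eef_pos: [0.5863, 0.2892, 0.1658]
tcp_rot: [[-0.975, -0.222, -0.0], [-0.222, 0.975, -0.0], [0.0, -0.0, -1.0]]
wrist_force: [-0.9, -0.5, 1.8]
gripper_width: -0.0001
grip_force: 0.7
```

drive_tool --rows '[{"offset": [0,0,0.1],"rotation": [0,0,0],"fingers": 255},{"offset": [0,0,0.1],"rotation": [0,0,0],"fingers": 255},{"offset": [0,0,0],"rotation": [0,0,0],"fingers": 255},{"offset": [0,0,0],"rotation": [0,0,0],"fingers": 255},{"offset": [0,0,0],"rotation": [0,0,0],"fingers": 255}]'

```text
time_s: 26.18
eef_pos: [0.5863, 0.2893, 0.1638]
tcp_rot: [[-0.975, -0.222, 0.0], [-0.222, 0.975, -0.0], [-0.0, -0.0, -1.0]]
wrist_force: [-0.1, -1.3, 1.4]
gripper_width: 0.0001
grip_force: 0.7
```

```bash
cat > g.py <<'E'
from h import *
im=cam('side')[0]; st()
b=cv2.imread('pics/side4.png')[:,:,::-1]
for i in(b,im):
    # light jaw column profile & grip dark profile along u=327..330
    print(i[120:160,327:331].max(2).mean(1).astype(int).tolist()); print(i[165:205,318:322].min(2).mean(1).astype(int).tolist())
E
python3 g.py
```

```text
26.225 [0.5863 0.2893 0.1638] [[-0.975, -0.222, 0.0], [-0.222, 0.975, -0.0], [-0.0, -0.0, -1.0]] [ 0.4 -1.5  1.1] 0.00028003655315299547 0.6765715362053015 [ 0.35  0.58  0.1   1.09 -0.    0.12]
[221, 220, 219, 220, 221, 211, 180, 131, 80, 51, 45, 42, 40, 34, 30, 32, 49, 75, 103, 130, 147, 151, 151, 151, 151, 152, 152, 152, 152, 152, 152, 152, 151, 151, 167, 214, 243, 247, 224, 178]
[69, 70, 90, 133, 159, 155, 138, 126, 120, 108, 112, 172, 233, 250, 242, 202, 166, 168, 201, 241, 252, 252, 250, 229, 179, 130, 106, 92, 82, 75, 75, 82, 90, 98, 106, 109, 110, 110, 109, 110]
[222, 221, 221, 221, 222, 220, 214, 195, 150, 101, 86, 88, 82, 72, 58, 51, 46, 45, 43, 39, 32, 32, 44, 69, 99, 125, 142, 152, 153, 153, 153, 153, 152, 153, 168, 215, 244, 247, 225, 180]
[71, 72, 91, 135, 160, 157, 139, 128, 121, 110, 92, 78, 71, 70, 70, 83, 135, 208, 246, 250, 229, 178, 163, 182, 225, 248, 253, 252, 244, 212, 188, 212, 237, 226, 188, 159, 156, 157, 156, 155]
```

The jaw has sunk about 6.5 px, or roughly 22 mm, onto the drive. Releasing the tab and retreating.

drive_tool --rows '[{"offset": [0,0,-0.4],"rotation": [0,0,0],"fingers": 255},{"offset": [0,0,-0.6],"rotation": [0,0,0],"fingers": 255},{"offset": [0,0,-1],"rotation": [0,0,0],"fingers": 255},{"offset": [0,0,-3],"rotation": [0,0,0],"fingers": 255},{"offset": [0,0,-5],"rotation": [0,0,0],"fingers": 255}]'

```text
time_s: 26.85
eef_pos: [0.5853, 0.2891, 0.2639]
tcp_rot: [[-0.975, -0.222, -0.003], [-0.222, 0.975, -0.001], [0.003, -0.0, -1.0]]
wrist_force: [0.6, -0.9, 0.4]
gripper_width: 0.0
grip_force: 0.0
```

drive_tool --rows '[{"offset": [0,0,-5],"rotation": [0,0,0],"fingers": 255},{"offset": [5,0,0],"rotation": [0,0,0],"fingers": 255},{"offset": [5,0,0],"rotation": [0,0,0],"fingers": 255},{"offset": [4,0,0],"rotation": [0,0,0],"fingers": 255},{"offset": [0,0,0],"rotation": [0,0,0],"fingers": 255}]'

```text
time_s: 27.48
eef_pos: [0.4475, 0.2581, 0.3152]
tcp_rot: [[-0.975, -0.223, 0.001], [-0.223, 0.975, 0.0], [-0.001, 0.0, -1.0]]
wrist_force: [-0.1, -0.0, 0.3]
gripper_width: 0.0003
grip_force: 0.0
```

drive_tool --rows '[{"offset": [0,0,0],"rotation": [0,0,0],"fingers": 255},{"offset": [0,0,0],"rotation": [0,0,0],"fingers": 255},{"offset": [0,0,0],"rotation": [0,0,0],"fingers": 255},{"offset": [0,0,0],"rotation": [0,0,0],"fingers": 255},{"offset": [0,0,0],"rotation": [0,0,0],"fingers": 255}]'

```text
time_s: 28.1
eef_pos: [0.4499, 0.2583, 0.3136]
tcp_rot: [[-0.975, -0.222, -0.0], [-0.222, 0.975, -0.0], [0.0, -0.0, -1.0]]
wrist_force: [-0.2, 0.0, -0.1]
gripper_width: 0.0003
grip_force: 0.0
```

```bash
python3 g.py | tail -2; python3 - <<'E'
from h import *
a=cv2.imread('pics/side0.png'); b=cam('side')[0][:,:,::-1]
# tab blob: dark pixels near (312,142), before and now
for i in(a,b):
    m=(i[132:156,300:322].max(2)<50); y,x=np.nonzero(m); print(len(x),x.mean()+300,y.mean()+132)
# mug / mouse unmoved
print(np.abs(a[265:325,315:445].astype(int)-b[265:325,315:445]).mean())
E
```

```text
[220, 219, 219, 219, 220, 221, 221, 211, 170, 113, 87, 86, 82, 70, 56, 49, 46, 44, 41, 38, 33, 30, 45, 68, 97, 121, 140, 149, 151, 151, 150, 151, 150, 150, 165, 212, 242, 246, 223, 177]
[70, 71, 89, 132, 158, 154, 138, 125, 120, 108, 90, 76, 70, 69, 68, 81, 132, 205, 245, 249, 226, 175, 161, 179, 222, 247, 252, 252, 243, 210, 185, 209, 235, 223, 185, 157, 153, 154, 154, 153]
29 310.62068965517244 141.75862068965517
25 310.84 142.48
1.2175213675213674
```

```bash
python3 -c "
from workcell import manip
print(manip.hand_in())"
```

```text
the job is handed in; nothing more can be done
None
```

I clamped the drive and handed the job in after about 28 s of robot time. By the last camera check the jaw rests on the seated drive, the pawl has sprung back, and the mouse and mug are unmoved; the hand-in returned no verdict.

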